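# Start the tea: infuser in the mug, steeping timer to six

## Task

Get the tea going: first lower the steel tea infuser into the blue mug so it stands upright on the mug's floor (do not drop it in), and let go of it. Then turn the timer's dial to six, that is six clicks clockwise from the red zero mark, leaving it resting in that click, and after that press the green start button down and let it come back up. Leave the other things on the counter where they are and keep the mug upright.

Things in the scene. Friction and masses are not known exactly. Their poses are not given: they have to be found in the camera images.
- mug: blue ceramic mug, open on top, standing loose on the counter: rim radius 46 mm, height 90 mm, wall 4 mm, inner floor 4 to 5 mm above its underside, empty. Origin: centre of its underside, z up. Its handle sticks out to +y of its own frame, to about 80 mm from the axis.
- infuser: steel basket tea infuser standing upright and loose: perforated drum 52 mm in diameter, 74 mm high, a lid 56 mm in diameter up to 80 mm, and on it an upright flat black grip, 36 mm wide (own x), 12 mm thick (own y), from 80 to 130 mm height. About 130 g. Origin: centre of the underside, z up.
- infuser_grip (a point): point in the middle of the infuser's black grip, 112 mm above its underside; axes as the infuser's. Pinch here from above, fingers closing along its y (12 mm thick).
- timer: white kitchen timer fixed to the counter, 180 mm wide (own y), 134 deep, 105 high; its flat face, 130 x 180 mm, slopes 27 degrees: its normal leans 27 degrees from vertical to own -x (towards the robot). Origin: centre of the underside, z up; the face's centre is 75 mm above it. The dial is 30 mm to own +y of the face's centre, the button 58 mm to own -y.
- dial_grip (a point): point on the dial's axis, 32 mm above the sloping face, where to pinch; turns with the dial. z: the face's outward normal; x: along the grip bar to the red pointer end. Dial: black disc 76 mm in diameter, top 9 mm above the face, with a grey bar across it 70 mm long (x), 16 mm thick (y), top 43 mm above the face. Pinch the bar along y.
- dial (a joint): dial angle in rad, 0 at the stop on the thick red zero tick, growing clockwise looking at the face (about -z of dial_grip). A click every 20 degrees (0.349 rad), each with a black tick, positions 0 to 10; zero points 100 degrees anticlockwise of straight up the slope, six 20 degrees clockwise of it. A click takes about 0.1 N m; let go between clicks it springs into the nearer. Starts at 0 to 3.
- start (a joint): travel of the round green start button in m: 0 up, 0.006 fully down. It springs back; fully down takes 5 N. It is pressed square to the sloping face and counts as pressed beyond 0.004.
- start_top (a point): centre of the top of the green button (32 mm in diameter); z is the face's normal, along which it is pressed inwards (-z).
- butter_dish: white ceramic butter dish with lid, 180 x 100 x 80 mm, bystander; origin at the centre of its underside.
- funnel: yellow plastic funnel standing mouth down, 112 mm in diameter, 125 mm high, bystander; origin at the centre of its underside.
- tea_tin: tea tin with green label, 76 mm in diameter, 120 mm high, bystander; origin at the centre of its underside.
- honey_jar: amber honey jar with yellow cap, 68 mm in diameter, 100 mm high, bystander; origin at the centre of its underside.
- teaspoon: steel spoon lying flat, 150 mm long, bystander; origin at the centre of its underside.
- saucer: white saucer, 130 mm in diameter, 16 mm high, bystander; origin at the centre of its underside.
There are look-alikes about, which are no part of the job. Leave any pink or purple look-alike of the timer alone.

How it is judged (in metres and radians):
On the way, in this order (a step that is already met when the one before it is completed fails the run):
1. the infuser stands upright in the mug, let go (horizontal distance between infuser and mug below 0.02 m and z of infuser in the frame of mug between -0.002 and 0.014 m and angle between infuser's own z axis and vertical below 0.15 rad and angle between mug's own z axis and vertical below 0.1 rad and contact force between infuser and the fingers below 0.1 N and linear speed of infuser below 0.05 m/s), for 0.2 s.
2. the dial rests at the sixth click, let go (value of joint dial between 1.99442 and 2.19442 rad and contact force between timer and the fingers below 0.1 N), for 0.2 s.
3. the start button is pressed down (value of joint start above 0.004 m), for 0.05 s.
At the end, for the whole second after the job is handed in: The infuser stands upright (0.15 rad) on the floor of the upright mug (0.1 rad), axes within 20 mm, undersides within 14 mm in height; the dial is within 0.1 rad of the sixth click (2.094 rad); the button is back up (under 2 mm); infuser and mug are at rest (horizontal distance between infuser and mug below 0.02 m and z of infuser in the frame of mug between -0.002 and 0.014 m and angle between infuser's own z axis and vertical below 0.15 rad and angle between mug's own z axis and vertical below 0.1 rad and value of joint dial between 1.99442 and 2.19442 rad and value of joint start below 0.002 m and linear speed of each of infuser, mug below 0.03 m/s); the robot touches nothing.
It fails at once if the infuser is dropped into the mug (moves faster than 0.6 m/s within 40 mm of its axis) (horizontal distance between infuser and mug below 0.04 m and linear speed of infuser above 0.6 m/s).
It fails at once if the mug is tipped by more than 0.5 rad (angle between mug's own z axis and vertical above 0.5 rad).
It fails at once if a bystander is moved by more than 30 mm (distance of any of butter_dish, funnel, tea_tin, honey_jar, teaspoon, saucer from where it was at the start of the episode above 0.03 m).
It also fails if it takes over 72 s, if anything falls off the work surface, if the arm or the gripper's body presses on something with over 40 N, if the wrist force passes 120 N, or if a joint passes its speed limit or range.

## Robot

A 6-joint arm with a two-finger parallel gripper is mounted at the origin on the work surface. World frame = base frame: x ahead of the robot, y to its left, z up, the work surface at z = 0. Lengths are in mm, angles in rad, forces in N, time in s.
With the tool pointing down it reaches from about 275 to 825 mm from the base axis. Payload 4.9 kg.
Tool frame: the origin (TCP) lies midway between the tips of the shut fingers; the grasp point (between the pads) lies 19 mm behind it; z points along the fingers, y is the direction in which the jaws open and shut (so a half turn about z gives the same grasp; the last joint's range is limited). The gripper opens to 85 mm and grips with 20 to 120 N. Pads are 22 mm wide; open, the fingers measure 114 mm over their backs; the gripper's body (76 mm by 85 mm) begins 54 mm behind the grasp point. The pads swing forward as they close: fully open they stand 13 mm farther back than shut.
Start: joints at [1.182, 0.326, -0.193, 1.052, 0, 1.437], TCP at [138.622, 532.262, 231.281] pointing down, gripper open.
Joint ranges: [-2.65, 2.65], [-0.97, 1.79], [-1.3, 1.35], [-1.93, 2.1], [-1.47, 1.37], [-3.14, 3.14]. Speed limits (rad/s): [2.57, 2.57, 3.14, 3.14, 3.14, 3.14].

## Interface

Orientations are given as a rotation vector (axis times angle).
In Python, from rig import arm gives the robot as it stands.
- The arm moves only by the tool apply_moves, never from a script. Its argument "rows" is a list that holds one entry, the list of rows, each a list of 7 numbers: the turn, a rotation vector about the world's x, y, z in degrees, then the shift along the world's x, y, z in cm, then the closure, from -1 (fully open) to 1 (shut). A call has exactly 8 rows; each row shifts and turns the commanded pose from where the row before left it; what a row does not reach is not made up. A row lasts 1/10 s, in which the tool goes at most 50 mm and 8.59 degrees, less where a joint would pass 70% of its speed; a pose out of reach is approached as far as the arm can. A call is refused whole if a number of a shift passes 5 or a number of a turn 8.59, either way. A call with a gripper value outside its range is refused whole. The fingers move at their own pace and stop on an object; "squeeze" is the grip in N (left out, the last holds). Time passes only in rows, so rows that do not move let the fingers close, or fill a call up. It gives the time, the measured TCP pose, the force and the opening at its end, in the units of the state.
- arm.get_state(): the state, without advancing time (a new reading comes with each control period).
- arm.read_camera(name): name is "scene" or "top" or "wrist"; returns (picture, depth): 420x560x3 uint8, blue, green, red; 420x560 float32, mm along the optical axis (not along the pixel's ray), 0 where there is no reading.
- arm.camera_params(name): a dict with "fx", "fy", "cx", "cy" (pixels), "pose" (4x4, takes a point from camera to world coordinates); the wrist camera has in their place "tool_from_camera" (4x4, takes a point from camera to tool coordinates, whose origin is the TCP and whose axes are the flange's). Camera axes: x right, y up, looking along -z (the intrinsics and any distortion apply to the point x, -y, -z); pixel columns grow to the right and rows downward; lengths in mm; the calibration is good to about 2 mm. A picture is of the moment at which its call begins: read the wrist's pose just before it. camera_params takes no time and is no camera call.
- arm.hand_in(): hands the job in, once; it reports no verdict.
Trained networks look in the newest picture that a camera, given by its name, has taken for a name from the list of things; names that differ only in an ending like _2 or _b are one class to them, and where a whole thing is asked for, a point or a joint stands for the part that bears it (a point fixed in the world has none). Each returns a list of dicts, best first, with "confidence" (0 to 1); they miss things now and then, are a little off and sometimes report something else, mostly with a low value. They report only what shows in the picture. A call takes as long as a camera call. They do not tell look-alikes from the thing itself.
- arm.regions_of(camera, thing): "region" (420x560 bool, what is visible of it) and "box" ([centre column, centre row, width, height] in pixels, round what is visible of it).
- arm.place_of(camera, thing): "pixel" ([column, row] in pixels: a listed point, or the origin of a listed thing).
The state is a dict: "time_s": time; "joints": joint angles; "joint_vel": joint speeds; "joint_efforts": joint torques, N m; "tool_pos": TCP position; "orientation": TCP orientation; "contact_force": force on the tool from outside, world axes, zero at the start; "moment": the same for the moment, N m; "width": finger opening in mm.
Only numpy, scipy, OpenCV 4.12 (cv2) and the standard library are available. Lean on these libraries where they do the work, as an engineer would, in place of code of your own. Each camera call takes 0.05 s, during which the arm holds its last target.

## Working session

There is one attempt and no reset: what is moved stays moved. The work goes in short steps, Python scripts to look and compute and a tool call to move; the robot and the scene stay as the last step left them, time stands still between calls to the robot, and variables do not carry over. Pictures are saved under pics/ and viewed, and the job is handed in when it is done.

Besides the shell and the picture viewer there is one more tool, called after ">>>" as name(argument=value, ...) on one line, values as JSON. apply_moves: Moves the arm, as the interface text tells. Its arguments: {"type":"object","properties":{"rows":{"type":"array","items":{"type":"array","items":{"type":"array","items":{"type":"number"}}}},"squeeze":{"type":"number"}},"required":["rows"]}

```bash
ls; mkdir -p pics; python3 - <<'E'
from rig import arm
import cv2
s=arm.get_state()
for k,v in s.items(): print(k,v)
for c in ("scene","top","wrist"):
    im,d=arm.read_camera(c); cv2.imwrite(f"pics/{c}0.png",im)
    print(c,arm.camera_params(c))
E
```

```text
pics
time_s 0.0
joints [ 1.18178951e+00  3.26908106e-01 -1.93571001e-01  1.05201146e+00
 -1.30949120e-05  1.43659024e+00]
joint_vel [-1.35151805e-04 -2.30073299e-04 -5.89004823e-04  5.43639909e-04
 -3.66584488e-05  1.16935250e-03]
joint_efforts [-2.28242634e-04 -4.43409026e+01  2.62433767e+01  1.56372122e-02
 -2.34965673e-04 -7.72691948e-06]
tool_pos [138.40405143 531.7045398  230.52621114]
orientation [-3.99104015e-01 -3.11570862e+00  2.57572744e-03]
contact_force [ 0.15847682 -0.13348327 -0.40948491]
moment [-0.02019105  0.00348578  0.01374409]
width 85.19361620719644
scene {'fx': 398.67043233234824, 'fy': 398.67043233234824, 'cx': 273.0452097156163, 'cy': 209.0665569024723, 'pose': array([[-8.04433293e-01, -4.66698667e-01,  3.67531538e-01,
         9.92655415e+02],
       [ 5.94027891e-01, -6.36383424e-01,  4.92084345e-01,
         6.36178348e+02],
       [ 4.23587017e-03,  6.14173014e-01,  7.89160038e-01,
         1.00742061e+03],
       [ 0.00000000e+00,  0.00000000e+00,  0.00000000e+00,
         1.00000000e+00]])}
top {'fx': 413.19548683854543, 'fy': 413.19548683854543, 'cx': 2
[... 162 characters left out ...]
.12145432e-03,  1.19390547e-02,
         4.51375540e+01],
       [ 1.20728971e-02,  8.20661852e-02,  9.96553755e-01,
         1.28420880e+03],
       [ 0.00000000e+00,  0.00000000e+00,  0.00000000e+00,
         1.00000000e+00]])}
wrist {'fx': 344.4794694674835, 'fy': 344.4794694674835, 'cx': 278.81720610771737, 'cy': 211.17193360241222, 'tool_from_camera': array([[ 2.22450944e-04,  9.55849214e-01,  2.93857500e-01,
         7.53911810e+01],
       [ 9.99999828e-01, -5.32099243e-05, -5.83923302e-04,
         1.02869005e+00],
       [-5.42506494e-04,  2.93857579e-01, -9.55849062e-01,
        -1.42360253e+02],
       [ 0.00000000e+00,  0.00000000e+00,  0.00000000e+00,
         1.00000000e+00]])}
```

View pics/top0.png

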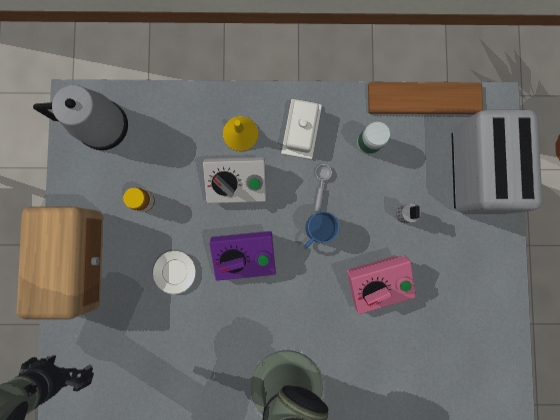

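View pics/scene0.png

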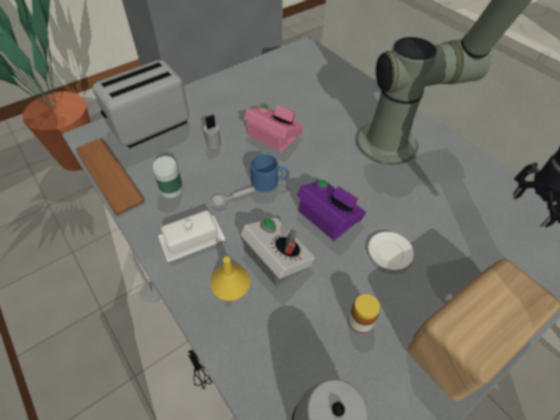

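View pics/wrist0.png

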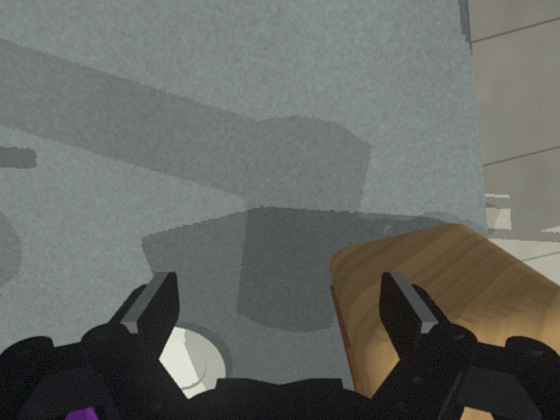

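The top view shows three timers: white at (236,180), purple at (244,257) and pink at (381,285). The white one matches the description. The mug is at (321,227) with its handle to the lower left, and the infuser is at (410,213). Next I'll localise them and check enlarged crops.

```bash
cat > h.py <<'E'
import numpy as np,cv2
from rig import arm
from scipy.spatial.transform import Rotation as R
def campose(c,st=None):
    p=arm.camera_params(c)
    if c=="wrist":
        T=np.eye(4);T[:3,:3]=R.from_rotvec(st["orientation"]).as_matrix();T[:3,3]=st["tool_pos"]
        return p,T@p["tool_from_camera"]
    return p,np.array(p["pose"])
def cloud(c,d,st=None):
    p,P=campose(c,st);v,u=np.mgrid[0:420,0:560]
    X=np.stack([(u-p["cx"])/p["fx"]*d,-(v-p["cy"])/p["fy"]*d,-d],-1)
    W=X@P[:3,:3].T+P[:3,3];W[d<=0]=np.nan
    return W
def ray_z(c,px,z,st=None):
    p,P=campose(c,st);r=P[:3,:3]@np.array([(px[0]-p["cx"])/p["fx"],-(px[1]-p["cy"])/p["fy"],-1])
    o=P[:3,3];return o+r*(z-o[2])/r[2]
E
python3 - <<'E'
from h import *
for c in("top","scene"):
    im,d=arm.read_camera(c);W=cloud(c,d);np.save(f"{c}W.npy",W)
    print(c,"dist?",arm.camera_params(c).keys())
    for t,z in(("mug",0),("infuser",0),("infuser_grip",112),("timer",0),("dial_grip",105),("start_top",60),("butter_dish",0),("teaspoon",0),("funnel",0),("tea_tin",0)):
        r=arm.place_of(c,t)
        print(t,[(np.round(q["pixel"]),round(q["confidence"],2),np.round(ray_z(c,q["pixel"],z)[:2])) for q in r[:4]])
    if c=="top":
        a=cv2.resize(im[140:230,180:290],None,fx=5,fy=5,interpolation=cv2.INTER_CUBIC)
        b=cv2.resize(im[180:270,290:440],None,fx=5,fy=5,interpolation=cv2.INTER_CUBIC)
        cv2.imwrite("pics/a.png",a);cv2.imwrite("pics/b.png",b)
E
```

```text
top dist? dict_keys(['fx', 'fy', 'cx', 'cy', 'pose'])
mug [(array([318., 226.]), 0.62, array([ 483., -101.])), (array([369., 145.]), 0.57, array([ 741., -264.])), (array([224., 188.]), 0.2, array([602., 195.]))]
infuser [(array([404., 210.]), 0.85, array([ 532., -368.]))]
infuser_grip [(array([414., 215.]), 0.64, array([ 512., -360.]))]
timer [(array([238., 183.]), 0.96, array([616., 150.])), (array([378., 283.]), 0.77, array([ 309., -285.])), (array([245., 259.]), 0.56, array([380., 126.]))]
dial_grip [(array([374., 302.]), 0.9, array([ 268., -245.])), (array([234., 267.]), 0.73, array([363., 150.])), (array([225., 188.]), 0.72, array([590., 179.]))]
start_top [(array([405., 289.]), 0.64, array([ 296., -346.])), (array([265., 261.]), 0.47, array([379.,  64.])), (array([255., 183.]), 0.44, array([609.,  95.])), (array([175., 270.]), 0.31, array([351., 326.]))]
butter_dish [(array([300., 128.]), 0.66, array([794., -44.])), (array([237., 136.]), 0.47, array([767., 154.]))]
teaspoon [(array([321., 187.]), 0.58, array([ 606., -109.]))]
funnel [(array([240., 134.]), 0.89, array([774., 147
[... 335 characters left out ...]
 0.78, array([612., 149.])), (array([277., 136.]), 0.75, array([ 304., -263.])), (array([290., 237.]), 0.56, array([546., 124.]))]
dial_grip [(array([288., 240.]), 0.84, array([602., 182.])), (array([345., 196.]), 0.76, array([371., 158.])), (array([281., 110.]), 0.68, array([ 282., -270.]))]
start_top [(array([264., 107.]), 0.54, array([ 288., -367.])), (array([326., 181.]), 0.51, array([349.,  54.])), (array([272., 221.]), 0.43, array([581.,  78.]))]
butter_dish [(array([190., 237.]), 0.66, array([790., -54.]))]
teaspoon [(array([231., 200.]), 0.53, array([ 611., -102.]))]
funnel [(array([230., 283.]), 0.84, array([777., 148.]))]
tea_tin [(array([174., 189.]), 0.85, array([ 737., -255.]))]
```

```bash
python3 - <<'E'
import numpy as np
W=np.load("topW.npy")
def st(n,r0,r1,c0,c1,z0,z1):
    w=W[r0:r1,c0:c1].reshape(-1,3);w=w[(w[:,2]>z0)&(w[:,2]<z1)]
    print(n,len(w),"min",w.min(0).round(),"max",w.max(0).round(),"mid",((w.min(0)+w.max(0))/2).round())
st("mugrim",195,260,295,350,84,95)
st("infgrip",195,230,395,430,110,140)
st("inflid",195,230,395,430,60,140)
st("timer",150,210,195,275,20,160)
st("table",300,310,150,160,-20,20)
st("bar",150,210,195,275,100,160)
E
```

```text
mugrim 142 min [ 434. -150.   84.] max [524. -60.  95.] mid [ 479. -105.   89.]
infgrip 79 min [ 505. -371.  110.] max [ 539. -358.  133.] mid [ 522. -365.  121.]
inflid 297 min [ 496. -390.   61.] max [ 549. -336.  133.] mid [ 522. -363.   97.]
timer 2707 min [553.  65.  40.] max [686. 246. 128.] mid [620. 155.  84.]
table 100 min [229. 387.  -5.] max [258. 416.   8.] mid [243. 401.   1.]
bar 383 min [566.  70. 100.] max [671. 244. 128.] mid [618. 157. 114.]
```

View pics/a.png

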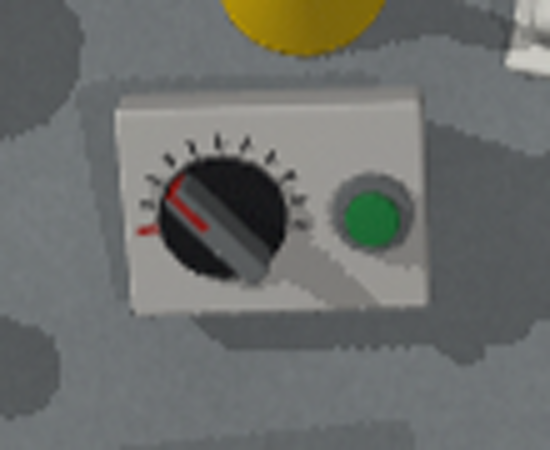

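View pics/b.png

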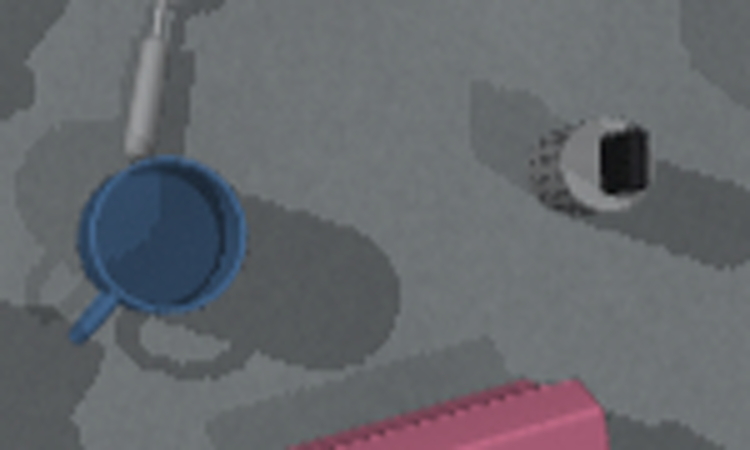

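The enlarged crop confirms the white timer, with its red zero tick at the left and the dial at about 2–3. The other two are the purple and pink look-alikes. Mug axis ≈ (479,-105). Infuser ≈ (522,-364), grip along world x. The sizes agree with those given. Moving over the infuser now.

>>> apply_moves(rows=[[[0, 0, 0.6, 1.6, -3.7, 0, -1], [0, 0, 0.6, 1.6, -3.7, 0, -1], [0, 0, 0.6, 1.6, -3.7, 0, -1], [0, 0, 0.6, 1.6, -3.7, 0, -1], [0, 0, 0.6, 1.6, -3.7, 0, -1], [0, 0, 0.6, 1.6, -3.7, 0, -1], [0, 0, 0.6, 1.6, -3.7, 0, -1], [0, 0, 0.6, 1.6, -3.7, 0, -1]]])

```text
time_s: 2.05
tool_pos: [267.0, 234.9, 231.5]
orientation: [0.266, 3.129, 0.001]
contact_force: [1.3, 0.2, 0.5]
width: 85.7
```

>>> apply_moves(rows=[[[0, 0, 0.6, 1.6, -3.7, 0, -1], [0, 0, 0.6, 1.6, -3.7, 0, -1], [0, 0, 0.6, 1.6, -3.7, 0, -1], [0, 0, 0.6, 1.6, -3.7, 0, -1], [0, 0, 0.6, 1.6, -3.7, 0, -1], [0, 0, 0.6, 1.6, -3.7, 0, -1], [0, 0, 0.6, 1.6, -3.7, 0, -1], [0, 0, 0.6, 1.6, -3.7, 0, -1]]])

```text
time_s: 2.85
tool_pos: [395.1, -61.5, 231.5]
orientation: [0.137, 3.138, -0.0]
contact_force: [0.6, 0.6, 0.7]
width: 85.4
```

>>> apply_moves(rows=[[[0, 0, 0.6, 1.6, -3.7, 0, -1], [0, 0, 0.6, 1.6, -3.7, 0, -1], [0, 0, 0.6, 1.6, -3.7, 0, -1], [0, 0, 0.6, 1.6, -3.7, 0, -1], [0, 0, 0.6, 1.6, -3.7, 0, -1], [0, 0, 0.6, 1.6, -3.7, 0, -1], [0, 0, 0.6, 1.6, -3.7, 0, -1], [0, 0, 0, 0, 0, 0, -1]]])

```text
time_s: 3.65
tool_pos: [508.0, -323.3, 230.3]
orientation: [0.027, 3.14, -0.003]
contact_force: [0.2, 1.1, 0.7]
width: 85.7
```

```bash
python3 - <<'E'
from h import *
st=arm.get_state();print(st["tool_pos"],st["orientation"],R.from_rotvec(st["orientation"]).as_matrix().round(3))
im,d=arm.read_camera("wrist");cv2.imwrite("pics/w1.png",im);W=cloud("wrist",d,st);np.save("w1.npy",W)
for t in("infuser_grip","infuser"):
    print(t,[(np.round(q["pixel"]),round(q["confidence"],2),ray_z("wrist",q["pixel"],112 if 'grip' in t else 0,st).round(1)) for q in arm.place_of("wrist",t)])
m=(W[...,2]>118)&(W[...,2]<140)
w=W[m];w=w[(abs(w[:,0]-522)<40)&(abs(w[:,1]+364)<40)];print(len(w),w.min(0),w.max(0),np.median(w,0))
E
```

```text
[ 507.9577022  -323.30747733  230.34539089] [ 2.74826181e-02  3.14049999e+00 -3.04340904e-03] [[-1.     0.018  0.001]
 [ 0.017  1.    -0.002]
 [-0.001 -0.002 -1.   ]]
infuser_grip [(array([226., 222.]), 0.86, array([ 521.7, -364.5,  112. ]))]
infuser [(array([241., 194.]), 0.7, array([ 527.1, -365.2,    0. ]))]
767 [ 502.01811077 -370.04746695  118.08972316] [ 537.28538482 -357.67572862  131.92779113] [ 517.82778982 -362.79357471  128.93439876]
```

View pics/w1.png

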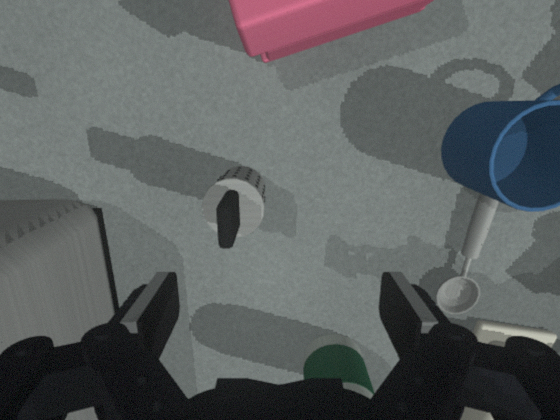

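The wrist view shows the black grip at (228,220), ≈ (521,-364), and the toaster is close on the left. I'll check clearance to the toaster before descending.

```bash
python3 - <<'E'
import numpy as np,cv2
for f in("topW.npy","w1.npy"):
    W=np.load(f)
    m=(W[...,2]>60)&(W[...,1]<-400)&(W[...,0]>440)&(W[...,0]<640)&(W[...,1]>-700)
    w=W[m];print(f,len(w),w[:,1].max() if len(w) else None, w[:,0].min() if len(w) else None)
W=np.load("w1.npy");w=W[(W[...,2]>126)&(W[...,2]<136)];w=w[(abs(w[:,0]-522)<40)&(abs(w[:,1]+364)<20)]
r=cv2.minAreaRect(w[:,:2].astype(np.float32));print(r)
E
```

```text
topW.npy 3714 -511.46313505237214 520.6995877093219
w1.npy 11659 -512.2170978556348 519.6684821533353
((519.7128295898438, -363.7403259277344), (12.046442031860352, 35.17176818847656), 89.72342681884766)
```

>>> apply_moves(rows=[[[0, 0, 0.5, 0.6, -2.0, 0, -1], [0, 0, 0.5, 0.6, -2.0, 0, -1], [0, 0, 0, 0, 0, -3, -1], [0, 0, 0, 0, 0, -3, -1], [0, 0, 0, 0, 0, -3, -1], [0, 0, 0, 0, 0, -3, -1], [0, 0, 0, 0, 0, -1.7, -1], [0, 0, 0, 0, 0, 0, -1]]])

```text
time_s: 4.6
tool_pos: [516.7, -355.7, 91.9]
orientation: [0.008, -3.137, -0.006]
contact_force: [-0.4, 0.1, 0.4]
width: 85.2
```

>>> apply_moves(rows=[[[0, 0, 0, 0, 0, 0, 0], [0, 0, 0, 0, 0, 0, 0.5], [0, 0, 0, 0, 0, 0, 1], [0, 0, 0, 0, 0, 0, 1], [0, 0, 0, 0, 0, 0, 1], [0, 0, 0, 0, 0, 0, 1], [0, 0, 0, 0, 0, 0, 1], [0, 0, 0, 0, 0, 0, 1]]], squeeze=40)

```text
time_s: 5.4
tool_pos: [518.6, -358.7, 94.3]
orientation: [0.005, -3.141, -0.0]
contact_force: [-0.4, 0.3, 1.8]
width: 11.8
```

>>> apply_moves(rows=[[[0, 0, 0, 0, 0, 1, 1], [0, 0, 0, 0, 0, 2, 1], [0, 0, 0, 0, 0, 3, 1], [0, 0, 0, 0, 0, 3, 1], [0, 0, 0, 0, 0, 3, 1], [0, 0, 0, 0, 0, 1.5, 1], [0, 0, 0, 0, 0, 0.5, 1], [0, 0, 0, 0, 0, 0, 1]]])

```text
time_s: 6.2
tool_pos: [518.8, -358.9, 234.9]
orientation: [-0.005, 3.141, -0.001]
contact_force: [-0.0, -1.2, -1.7]
width: 11.6
```

```bash
python3 - <<'E'
from h import *
st=arm.get_state();print(st["tool_pos"],st["orientation"],st["contact_force"],st["width"])
im,d=arm.read_camera("wrist");cv2.imwrite("pics/w2.png",im)
im,d=arm.read_camera("scene");cv2.imwrite("pics/s2.png",cv2.resize(im[60:200,130:320],None,fx=4,fy=4,interpolation=cv2.INTER_CUBIC))
W=cloud("scene",d);print([(np.round(q["pixel"]),q["confidence"]) for q in arm.place_of("scene","infuser")])
E
```

```text
[ 518.79665145 -358.87665668  234.94282881] [-5.48083682e-03  3.14073357e+00 -1.09009930e-03] [-0.04883452 -1.19471384 -1.69898718] 11.61220911559457
[(array([212., 114.]), 0.97)]
```

View pics/w2.png

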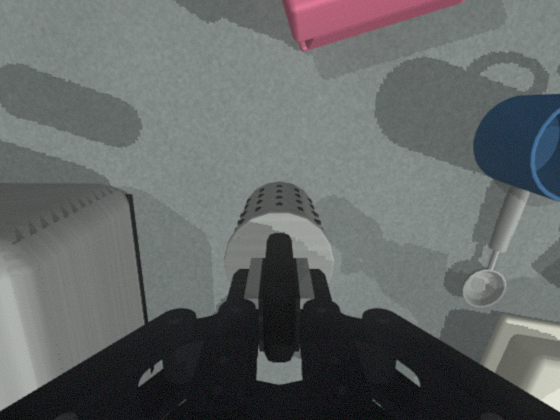

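View pics/s2.png

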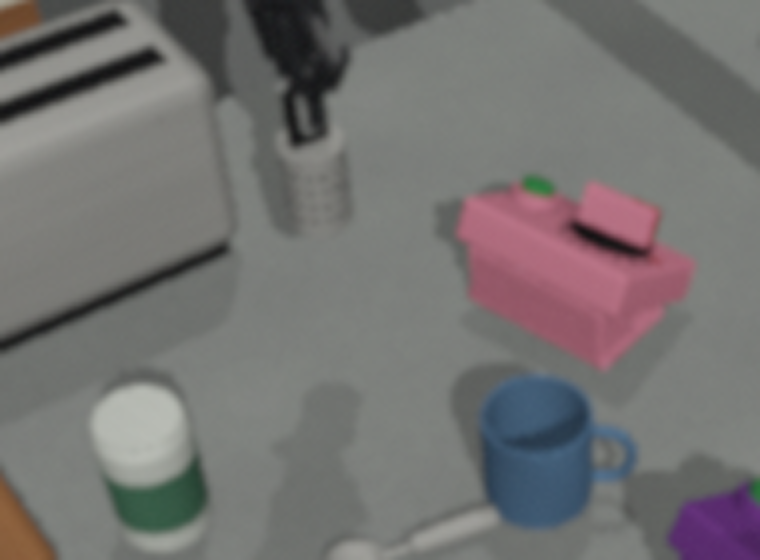

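The infuser hangs upright in the jaws (wrist view lid around (278,250), scene crop (318,180)). Moving it over the mug.

>>> apply_moves(rows=[[[0, 0, 0, -0.5, 1.5, 0, 1], [0, 0, 0, -0.5, 3.5, 0, 1], [0, 0, 0, -0.5, 4.5, 0, 1], [0, 0, 0, -0.5, 4.5, 0, 1], [0, 0, 0, -0.5, 4.5, 0, 1], [0, 0, 0, -0.5, 4.0, 0, 1], [0, 0, 0, -0.5, 2.0, 0, 1], [0, 0, 0, -0.5, 0.9, 0, 1]]])

```text
time_s: 7.15
tool_pos: [477.5, -102.5, 233.4]
orientation: [0.01, -3.14, -0.002]
contact_force: [-0.1, 0.6, -1.5]
width: 11.1
```

>>> apply_moves(rows=[[[0, 0, 0, 0, 0, 0, 1], [0, 0, 0, 0, 0, 0, 1], [0, 0, 0, 0, 0, -0.5, 1], [0, 0, 0, 0, 0, -1, 1], [0, 0, 0, 0, 0, -1, 1], [0, 0, 0, 0, 0, -0.5, 1], [0, 0, 0, 0, 0, 0, 1], [0, 0, 0, 0, 0, 0, 1]]])

```text
time_s: 7.95
tool_pos: [478.6, -104.8, 204.1]
orientation: [0.005, -3.141, -0.0]
contact_force: [0.6, -0.2, -1.7]
width: 11.5
```

```bash
python3 - <<'E'
from h import *
st=arm.get_state();print(st["tool_pos"],st["orientation"],st["contact_force"],st["width"])
im,d=arm.read_camera("wrist");cv2.imwrite("pics/w3.png",im);W=cloud("wrist",d,st)
m=(W[...,2]>83)&(W[...,2]<94)&(abs(W[...,0]-479)<70)&(abs(W[...,1]+105)<70)
hs=cv2.cvtColor(im,cv2.COLOR_BGR2HSV);m&=(hs[...,0]>95)&(hs[...,0]<125)&(hs[...,1]>80)
w=W[m];print(len(w),w.min(0),w.max(0))
from scipy.optimize import least_squares
r=np.median
f=lambda p:np.hypot(w[:,0]-p[0],w[:,1]-p[1])-44.
s=least_squares(f,[479,-105],loss="soft_l1",f_scale=3);print(s.x,np.abs(s.fun).mean())
im,d=arm.read_camera("scene");cv2.imwrite("pics/s3.png",cv2.resize(im[80:220,180:370],None,fx=4,fy=4,interpolation=cv2.INTER_CUBIC))
E
```

```text
[ 478.55632948 -104.78179667  204.0747022 ] [ 5.36663002e-03 -3.14113973e+00 -2.28749556e-04] [ 0.61887393 -0.21896155 -1.67411604] 11.527684249931411
1375 [ 432.66432065 -148.55358613   83.01520639] [502.26846882 -58.06919234  92.28068267]
[ 478.35215802 -103.37222787] 1.1181714463420627
```

View pics/w3.png

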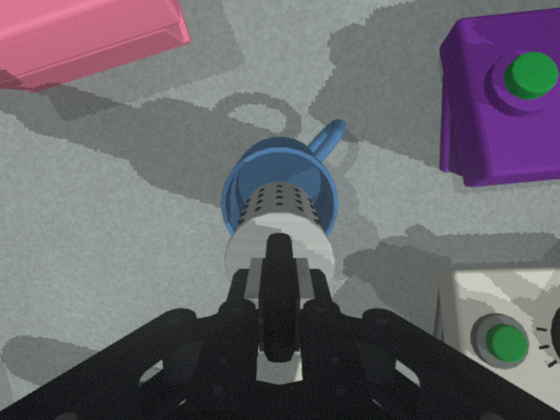

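View pics/s3.png

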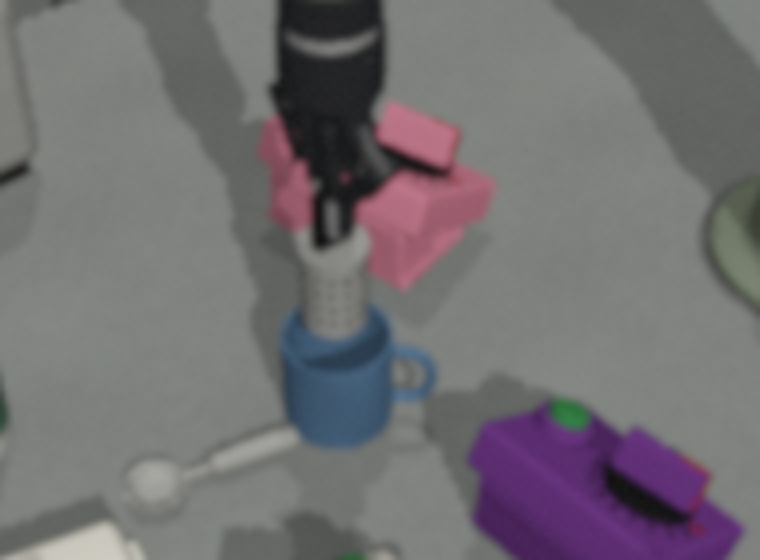

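The infuser is centred in the mug (wrist rim fit (478.4,-103.4), tool at (478.6,-104.8)). Lowering it: contact is expected at TCP z≈98–99.

>>> apply_moves(rows=[[[0, 0, 0, 0, 0.1, -1, 1], [0, 0, 0, 0, 0, -2, 1], [0, 0, 0, 0, 0, -2, 1], [0, 0, 0, 0, 0, -2, 1], [0, 0, 0, 0, 0, -1.5, 1], [0, 0, 0, 0, 0, -1, 1], [0, 0, 0, 0, 0, -0.5, 1], [0, 0, 0, 0, 0, 0, 1]]])

```text
time_s: 8.85
tool_pos: [478.4, -103.6, 103.8]
orientation: [0.006, -3.141, -0.0]
contact_force: [-0.0, 0.3, -1.6]
width: 11.5
```

>>> apply_moves(rows=[[[0, 0, 0, 0, 0, 0, 1], [0, 0, 0, 0, 0, -0.1, 1], [0, 0, 0, 0, 0, -0.1, 1], [0, 0, 0, 0, 0, -0.1, 1], [0, 0, 0, 0, 0, 0, 1], [0, 0, 0, 0, 0, 0, 1], [0, 0, 0, 0, 0, 0, 1], [0, 0, 0, 0, 0, 0, 1]]])

```text
time_s: 9.65
tool_pos: [478.6, -103.8, 101.3]
orientation: [-0.005, 3.142, -0.0]
contact_force: [0.1, -0.5, -1.5]
width: 11.5
```

>>> apply_moves(rows=[[[0, 0, 0, 0, 0, -0.1, 1], [0, 0, 0, 0, 0, -0.1, 1], [0, 0, 0, 0, 0, 0, 1], [0, 0, 0, 0, 0, 0, 1], [0, 0, 0, 0, 0, 0, 1], [0, 0, 0, 0, 0, 0, 1], [0, 0, 0, 0, 0, 0, 1], [0, 0, 0, 0, 0, 0, 1]]])

```text
time_s: 10.45
tool_pos: [478.7, -103.8, 99.3]
orientation: [-0.006, 3.142, -0.0]
contact_force: [0.1, -0.0, -1.4]
width: 11.2
```

>>> apply_moves(rows=[[[0, 0, 0, 0, 0, -0.1, 1], [0, 0, 0, 0, 0, 0, 1], [0, 0, 0, 0, 0, 0, 1], [0, 0, 0, 0, 0, 0, 1], [0, 0, 0, 0, 0, 0, 1], [0, 0, 0, 0, 0, 0, 1], [0, 0, 0, 0, 0, 0, 1], [0, 0, 0, 0, 0, 0, 1]]])

```text
time_s: 11.25
tool_pos: [478.8, -103.8, 99.2]
orientation: [-0.006, 3.141, -0.001]
contact_force: [-3.1, 0.2, 8.2]
width: 11.6
```

Contact at TCP z=99.2 with +8 N up, as expected. Releasing and rising.

>>> apply_moves(rows=[[[0, 0, 0, 0, 0, 0.1, 0.6], [0, 0, 0, 0, 0, 0, 0.5], [0, 0, 0, 0, 0, 0, 0.4], [0, 0, 0, 0, 0, 0, 0.3], [0, 0, 0, 0, 0, 0, 0.2], [0, 0, 0, 0, 0, 0, 0.2], [0, 0, 0, 0, 0, 0, 0.2], [0, 0, 0, 0, 0, 0, 0.2]]])

```text
time_s: 12.05
tool_pos: [478.6, -103.7, 99.3]
orientation: [0.006, -3.142, -0.0]
contact_force: [0.1, 0.9, 0.3]
width: 34.2
```

>>> apply_moves(rows=[[[0, 0, 0, 0, 0, 0.5, 0.2], [0, 0, 0, 0, 0, 1.5, 0.2], [0, 0, 0, 0, 0, 2.5, 0.2], [0, 0, 0, 0, 0, 3, 0.2], [0, 0, 0, 0, 0, 3, 0.2], [0, 0, 0, 0, 0, 3, 0.2], [0, 0, 0, 0, 0, 1, 0.2], [0, 0, 0, 0, 0, 0, 0.2]]])

```text
time_s: 12.85
tool_pos: [479.6, -104.1, 245.8]
orientation: [-0.006, 3.138, -0.002]
contact_force: [1.0, 0.6, -1.4]
width: 34.2
```

```bash
python3 - <<'E'
from h import *
st=arm.get_state();print(st["tool_pos"],st["contact_force"],st["width"],st["joints"].round(3))
im,d=arm.read_camera("wrist");cv2.imwrite("pics/w4.png",im);W=cloud("wrist",d,st);np.save("w4.npy",W)
w=W[(W[...,2]>131)&(W[...,2]<140)];w=w[(abs(w[:,0]-479)<40)&(abs(w[:,1]+104)<40)];print(len(w),w.min(0),w.max(0))
E
```

```text
[ 479.60261263 -104.09781599  245.80863447] [ 1.01750307  0.55054091 -1.38640503] 34.229018983836625 [-0.364  0.204 -0.32   1.043 -0.    -0.368]
632 [ 462.00287247 -108.31804378  131.02448845] [497.58518654 -97.30375203 136.77472674]
```

View pics/w4.png

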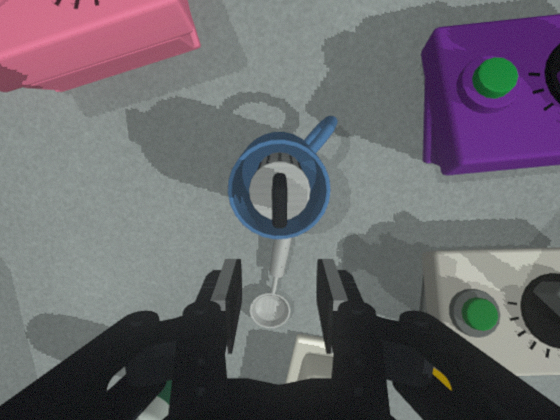

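The infuser stands released in the mug (rim centred at (279,187), grip at (279,200), top at z≈135). Now moving the wrist camera over the white timer.

>>> apply_moves(rows=[[[0, 0, 0, 0.8, 1.8, 0.4, 0], [0, 0, 0, 1.6, 3.6, 0.8, 0], [0, 0, 0, 2, 4.5, 0.8, 0], [0, 0, 0, 2, 4.5, 0.8, 0], [0, 0, 0, 2, 4.5, 0.8, 0], [0, 0, 0, 2, 4, 0.8, 0], [0, 0, 0, 1.2, 2, 0.4, 0], [0, 0, 0, 0.4, 1, 0.2, 0]]])

```text
time_s: 13.7
tool_pos: [598.7, 157.3, 292.0]
orientation: [0.01, -3.139, 0.0]
contact_force: [1.5, -0.7, 0.1]
width: 42.5
```

>>> apply_moves(rows=[[[0, 0, 0, 0, 0, 0, 0], [0, 0, 0, 0, 0, 0, 0], [0, 0, 0, 0, 0, 0, 0], [0, 0, 0, 0, 0, 0, 0], [0, 0, 0, 0, 0, 0, 0], [0, 0, 0, 0, 0, 0, 0], [0, 0, 0, 0, 0, 0, 0], [0, 0, 0, 0, 0, 0, 0]]])

```text
time_s: 14.5
tool_pos: [598.6, 155.2, 294.4]
orientation: [-0.005, 3.141, -0.0]
contact_force: [-0.6, -0.4, -0.3]
width: 42.6
```

```bash
python3 - <<'E'
from h import *
st=arm.get_state();print(st["tool_pos"],st["orientation"],st["width"],st["joints"].round(3))
im,d=arm.read_camera("wrist");cv2.imwrite("pics/w5.png",im);W=cloud("wrist",d,st);np.save("w5.npy",W);np.save("w5im.npy",im)
for t in("dial_grip","start_top","timer"):
    print(t,[(np.round(q["pixel"]),round(q["confidence"],2)) for q in arm.place_of("wrist",t)])
E
```

```text
[598.63422559 155.18583863 294.35834857] [-5.36683222e-03  3.14145038e+00 -1.31205701e-05] 42.63660801700036 [ 0.134  0.428  0.12   1.262 -0.     0.131]
dial_grip [(array([309., 179.]), 0.81)]
start_top [(array([219., 186.]), 0.9)]
timer [(array([281., 175.]), 0.88)]
```

View pics/w5.png

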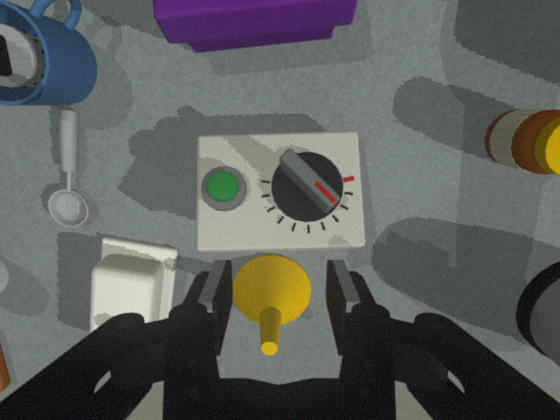

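The view shows the white timer with dial at (307,185), green button at (222,186) and red zero tick at (348,179). The pointer is about two clicks on. Fitting the face plane, bar and button.

```bash
python3 - <<'E'
from h import *
W=np.load("w5.npy");im=np.load("w5im.npy");hs=cv2.cvtColor(im,cv2.COLOR_BGR2HSV)
reg=np.zeros((420,560),bool);reg[136:248,200:362]=1
white=reg&(im.min(-1)>150)&(hs[...,1]<40)
w=W[white];c=np.median(w,0)
for _ in range(5):
    u,s,vt=np.linalg.svd(w-w.mean(0),full_matrices=False);n=vt[2];n*=np.sign(n[2]);r=(w-w.mean(0))@n;w=w[abs(r)<max(2.5,1.5*abs(r).mean())]
c=w.mean(0);print("n",n,"tilt",np.degrees(np.arccos(n[2])),"yaw",np.degrees(np.arctan2(-n[1],-n[0])),len(w),r.std())
H=(W-c)@n
# face outline
m=(reg)&(abs(H)<4)&(im.min(-1)>120)
ys=np.array([0,1.,0]);ys-=n*(ys@n);ys/=np.linalg.norm(ys);xs=np.cross(ys,n) # xs up slope
P=np.stack([(W-c)@xs,(W-c)@ys],-1)
rect=cv2.minAreaRect(P[m].astype(np.float32));print("face rect",rect)
rc=np.array(rect[0]);fc=c+xs*rc[0]+ys*rc[1];print("face centre world",fc)
bar=reg&(H>36)&(H<50);print("bar",bar.sum(),cv2.minAreaRect(P[bar].astype(np.float32)),H[bar].max(),np.percentile(H[bar],[5,50,95]))
br=cv2.minAreaRect(P[bar].astype(np.float32));bc=c+xs*br[0][0]+ys*br[0][1];print("bar centre on face",bc)
red=reg&((hs[...,0]<8)|(hs[...,0]>172))&(hs[...,1]>120)
for nm,mm in(("redtick",red&(H<6)),("redptr",red&(H>30))):
    print(nm,mm.sum(),np.median(P[mm],0))
g=reg&(hs[...,0]>50)&(hs[...,0]<80)&(hs[...,1]>100);gp=P[g]
(gc,gr)=cv2.minEnclosingCircle(gp.astype(np.float32));gt=np.median(H[g]);print("green",gc,gr,"top h",gt,c+xs*gc[0]+ys*gc[1]+n*gt)
(dk)=reg&(im.max(-1)<70)&(H>4)&(H<14);print("disc",dk.sum(),cv2.minEnclosingCircle(P[dk].astype(np.float32)))
print("xs",xs,"ys",ys)
E
```

```text
Traceback (most recent call last):
numpy.linalg.LinAlgError: SVD did not converge
```

```bash
cat > fit.py <<'E'
from h import *
def fit(W,im,reg):
    hs=cv2.cvtColor(im,cv2.COLOR_BGR2HSV)
    reg=reg&np.isfinite(W[...,2])
    white=reg&(im.min(-1)>130)&(hs[...,1]<40)
    w=W[white]
    for _ in range(8):
        u,s,vt=np.linalg.svd(w-w.mean(0),full_matrices=False);n=vt[2];n*=np.sign(n[2]);r=(w-w.mean(0))@n;w=w[abs(r)<max(2.5,1.5*abs(r).mean())]
    c=w.mean(0);print("n",n,"tilt",np.degrees(np.arccos(n[2])),"yaw",np.degrees(np.arctan2(-n[1],-n[0])),len(w),r.std())
    H=(W-c)@n
    m=(reg)&(abs(H)<4)&(im.min(-1)>120)
    ys=np.array([0,1.,0]);ys-=n*(ys@n);ys/=np.linalg.norm(ys);xs=np.cross(ys,n)
    P=np.stack([(W-c)@xs,(W-c)@ys],-1)
    P0=P
    rect=cv2.minAreaRect(P[m].astype(np.float32));print("face rect",rect)
    rc=np.array(rect[0]);fc=c+xs*rc[0]+ys*rc[1];print("face centre world",fc.round(1))
    bar=reg&(H>38)&(H<50)
    br=cv2.minAreaRect(P[bar].astype(np.float32));print("bar",bar.sum(),br,np.percentile(H[bar],[5,50,95]))
    print("bar centre at face",(c+xs*br[0][0]+ys*br[0][1]).round(1), "grip pt +32:",(c+xs*br[0][0]+ys*br[0][1]+32*n).round(1))
    q=P[bar];q0=q-q.mean(0);v=np.linalg.svd(q0,full_matrices=False)[2][0];
    red=reg&((hs[...,0]<8)|(hs[...,0]>172))&(hs[...,1]>110)
    rp=np.median(P[red&(H>30)],0) if (red&(H>30)).any() else None
    rt=np.median(P[red&(H<6)],0) if (red&(H<6)).any() else None
    print("redptr",rp,"redtick",rt)
    bcp=np.array(br[0])
    if rp is not None and v@(rp-bcp)<0:v=-v
    cw=lambda d:np.degrees(np.arctan2(-d[1],d[0])) # clockwise from up-slope; right = -y
    print("pointer cw from up",cw(v),"-> dial deg",cw(v)+100)
    if rt is not None: print("tick cw",cw(rt-bcp))
    g=reg&(hs[...,0]>50)&(hs[...,0]<80)&(hs[...,1]>100)
    gc,gr=cv2.minEnclosingCircle(P[g].astype(np.float32));gt=np.median(H[g]);print("green",gc,gr,"h",gt,(c+xs*gc[0]+ys*gc[1]+n*gt).round(1))
    dk=reg&(im.max(-1)<80)&(H>4)&(H<14);dc,dr=cv2.minEnclosingCircle(P[dk].astype(np.float32));print("disc",dk.sum(),dc,dr,(c+xs*dc[0]+ys*dc[1]).round(1))
    print("xs",xs,"ys",ys)
E
python3 - <<'E'
from fit import *
W=np.load("w5.npy");im=np.load("w5im.npy")
reg=np.zeros((420,560),bool);reg[136:248,200:362]=1
fit(W,im,reg)
E
```

```text
n [-0.45336522 -0.01448325  0.89120716] tilt 26.974667192586033 yaw 1.829754084304786 11225 0.7693099363986318
face rect ((-5.4673004150390625, 1.8320159912109375), (123.6797103881836, 176.34954833984375), 0.10726906359195709)
face centre world [610.2 157.4  75.4]
bar 1198 ((-6.897371292114258, 30.013381958007812), (70.77690124511719, 15.910719871520996), 43.29850387573242) [40.16918272 42.86501185 44.41303301]
bar centre at face [608.8 185.5  75.1] grip pt +32: [594.2 185.1 103.6]
redptr [ 8.07205466 45.61563977] redtick [-16.96456481  75.49807693]
pointer cw from up -43.68680935799583 -> dial deg 56.31319064200417
tick cw -102.48016285492929
green (-4.887030601501465, -57.351280212402344) 15.721382141113281 h 21.798987163732917 [601.2  97.9  94.3]
disc 2367 (-7.449704647064209, 30.335052490234375) 37.44576644897461 [608.3 185.9  74.9]
xs [0.89130065 0.         0.45341278] ys [-0.00656689  0.99989511  0.01290893]
```

Fit: tilt 27°, timer yaw ≈1.7°, dial axis ≈ (608.6,185.6,75) on the face, bar 70.8×15.9 mm. The pointer reads about 58°, so click 3 (60°). It needs another 60° clockwise. Working out the approach turn.

```bash
python3 - <<'E'
from h import *
st=arm.get_state();Rc=R.from_rotvec(st["orientation"])
n=np.array([-.4534,-.0145,.8912]);n/=np.linalg.norm(n)
xs=np.array([.8913,0,.4534]);xs-=n*(xs@n);xs/=np.linalg.norm(xs);ys=np.cross(n,xs)
a=np.radians(43);v=np.cos(a)*xs+np.sin(a)*ys
z=-n;x=-v;y=np.cross(z,x)
Rt=R.from_matrix(np.stack([x,y,z],1))
d=(Rt*Rc.inv()).as_rotvec(degrees=True);print(d,d/8,"target rv",Rt.as_rotvec())
t=np.array([608.6,185.6,75.])+14*n;pre=t+70*n;print(t,pre,(pre-st["tool_pos"])/80,"adv",-70*n/10)
print("cw 60 axis rotvec deg",-60*n)
E
```

```text
[ -9.28996832 -26.00050665  42.18363619] [-1.16124604 -3.25006333  5.27295452] target rv [-0.99029063  2.50124247 -0.21823586]
[602.25246109 185.39700195  87.47667991] [570.51476657 184.38201172 149.86007948] [-0.35146543  0.36373773 -1.80484954] adv [ 3.17376945  0.10149902 -6.23833996]
cw 60 axis rotvec deg [ 27.20373817   0.86999163 -53.47148534]
```

>>> apply_moves(rows=[[[-1.16, -3.25, 5.27, -0.35, 0.36, -1.8, 0], [-1.16, -3.25, 5.27, -0.35, 0.36, -1.8, 0], [-1.16, -3.25, 5.27, -0.35, 0.36, -1.8, 0], [-1.16, -3.25, 5.27, -0.35, 0.36, -1.8, 0], [-1.16, -3.25, 5.27, -0.35, 0.36, -1.8, 0], [-1.16, -3.25, 5.27, -0.35, 0.36, -1.8, 0], [-1.16, -3.25, 5.27, -0.35, 0.36, -1.8, 0], [-1.16, -3.25, 5.27, -0.35, 0.36, -1.8, 0]]])

```text
time_s: 15.5
tool_pos: [570.3, 184.6, 150.3]
orientation: [-0.994, 2.496, -0.219]
contact_force: [0.1, -0.2, -0.5]
width: 42.5
```

>>> apply_moves(rows=[[[0, 0, 0, 0, 0, 0, 0], [0, 0, 0, 0, 0, 0, 0], [0, 0, 0, 0, 0, 0, 0], [0, 0, 0, 0, 0, 0, 0], [0, 0, 0, 0, 0, 0, 0], [0, 0, 0, 0, 0, 0, 0], [0, 0, 0, 0, 0, 0, 0], [0, 0, 0, 0, 0, 0, 0]]])

```text
time_s: 16.3
tool_pos: [570.7, 184.0, 150.3]
orientation: [-0.99, 2.502, -0.218]
contact_force: [0.5, -0.0, 0.1]
width: 42.7
```

```bash
python3 - <<'E'
from fit import *
st=arm.get_state();print(st["tool_pos"],st["orientation"],st["width"],st["joints"].round(3))
im,d=arm.read_camera("wrist");cv2.imwrite("pics/w6.png",im);W=cloud("wrist",d,st)
reg=(abs(W[...,0]-610)<75)&(abs(W[...,1]-157)<95)&(W[...,2]>30)
try: fit(W,im,reg)
except Exception as e: print(e)
E
```

```text
[570.66851089 184.04780055 150.3400573 ] [-0.98959563  2.50154627 -0.217956  ] 42.732742504431776 [ 0.236  0.228 -0.701  0.18  -0.092 -0.539]
n [-0.45377335 -0.01544274  0.89098332] tilt 27.002928683758736 yaw 1.9491277549797403 30824 0.6958275288807187
face rect ((7.559741973876953, 12.209320068359375), (127.81749725341797, 178.9192657470703), 1.6827081441879272)
face centre world [609.1 155.8  75. ]
bar 3096 ((6.928667068481445, 42.384132385253906), (71.0837173461914, 15.714653015136719), 43.5953254699707) [40.89885092 42.86569141 44.20139812]
bar centre at face [608.4 185.9  75.1] grip pt +32: [593.8 185.4 103.6]
redptr [21.73892764 56.64211819] redtick [-3.1141156 87.1452264]
pointer cw from up -43.74453036246625 -> dial deg 56.25546963753375
tick cw -102.64570011041748
green (13.937111854553223, -17.162824630737305) 44.4437370300293 h 21.89260654718219 [605.1 126.1  97. ]
disc 6747 (0.20400415360927582, 10.917713165283203) 68.99151611328125 [602.6 154.5  71.6]
xs [8.91089576e-01 8.67361738e-19 4.53827464e-01] ys [-0.00700834  0.99988075  0.01376086]
```

View pics/w6.png

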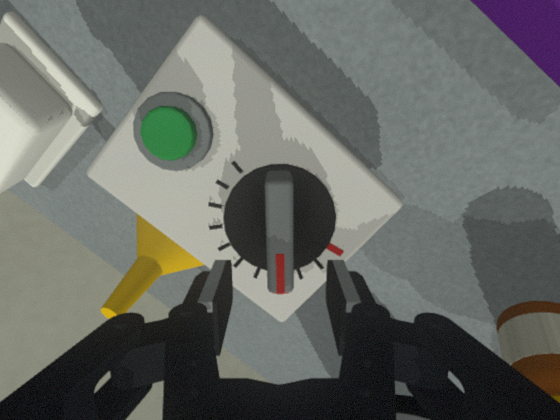

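The bar is aligned with the jaws (bar at (280,230), pointer between ticks 2 and 4, so on 3). Advancing along the normal and pinching.

>>> apply_moves(rows=[[[0, 0, 0, 0.4, 0.05, -0.8, 0], [0, 0, 0, 0.5, 0.05, -1.0, 0], [0, 0, 0, 0.5, 0.02, -1.0, 0], [0, 0, 0, 0.5, 0, -1.0, 0], [0, 0, 0, 0.5, 0, -1.0, 0], [0, 0, 0, 0.5, 0, -1.0, 0], [0, 0, 0, 0.25, 0, -0.5, 0], [0, 0, 0, 0, 0, 0, 0]]])

```text
time_s: 17.15
tool_pos: [601.9, 185.0, 86.0]
orientation: [-0.99, 2.503, -0.218]
contact_force: [-0.5, -0.3, 0.4]
width: 42.7
```

>>> apply_moves(rows=[[[0, 0, 0, 0, 0, 0, 0.2], [0, 0, 0, 0, 0, 0, 0.4], [0, 0, 0, 0, 0, 0, 0.6], [0, 0, 0, 0, 0, 0, 0.8], [0, 0, 0, 0, 0, 0, 1], [0, 0, 0, 0, 0, 0, 1], [0, 0, 0, 0, 0, 0, 1], [0, 0, 0, 0, 0, 0, 1]]], squeeze=30)

```text
time_s: 17.95
tool_pos: [602.3, 185.4, 88.0]
orientation: [-0.989, 2.501, -0.218]
contact_force: [-3.7, 0.3, 6.7]
width: 15.3
```

15.3 mm between the pads, so the bar is pinched. There's a slight axial push of 7 N, so I'll back off 2 mm and then turn 60° clockwise about the normal.

>>> apply_moves(rows=[[[0, 0, 0, -0.1, 0, 0.2, 1], [3.4, 0.11, -6.68, 0, 0, 0, 1], [3.4, 0.11, -6.68, 0, 0, 0, 1], [3.4, 0.11, -6.68, 0, 0, 0, 1], [3.4, 0.11, -6.68, 0, 0, 0, 1], [3.4, 0.11, -6.68, 0, 0, 0, 1], [3.4, 0.11, -6.68, 0, 0, 0, 1], [3.4, 0.11, -6.68, 0, 0, 0, 1]]])

```text
time_s: 18.75
tool_pos: [602.3, 184.4, 88.3]
orientation: [0.225, 2.663, 0.072]
contact_force: [13.2, -1.2, -15.4]
width: 15.3
```

>>> apply_moves(rows=[[[3.4, 0.11, -6.68, 0, 0, 0, 1], [0, 0, 0, 0, 0, 0, 1], [0, 0, 0, 0, 0, 0, 1], [0, 0, 0, 0, 0, 0, 1], [0, 0, 0, 0, 0, 0, 1], [0, 0, 0, 0, 0, 0, 1], [0, 0, 0, 0, 0, 0, 1], [0, 0, 0, 0, 0, 0, 1]]])

```text
time_s: 19.55
tool_pos: [602.3, 184.2, 88.3]
orientation: [0.393, 2.646, 0.112]
contact_force: [12.4, -1.2, -16.1]
width: 15.2
```

```bash
python3 - <<'E'
from h import *
st=arm.get_state();print(st["tool_pos"],st["orientation"],st["width"],st["joints"].round(3),st["contact_force"],st["moment"])
v=-R.from_rotvec(st["orientation"]).as_matrix()[:,0];n=np.array([-.4536,-.015,.891]);xs=np.array([.891,0,.4537]);ys=np.cross(n,xs)
print("bar cw from up (no yaw):",np.degrees(np.arctan2(-v@ys,v@xs)))
im,d=arm.read_camera("wrist");cv2.imwrite("pics/w7.png",im)
E
```

```text
[602.3414354  184.24828233  88.3183839 ] [0.39333887 2.64626379 0.11232288] 15.195482508985597 [ 0.222  0.376 -0.697  0.034 -0.088  0.497] [ 12.37517474  -1.2396185  -16.11493483] [-0.15336873 -0.41234521 -0.25684106]
bar cw from up (no yaw): 17.0837873204284
```

View pics/w7.png

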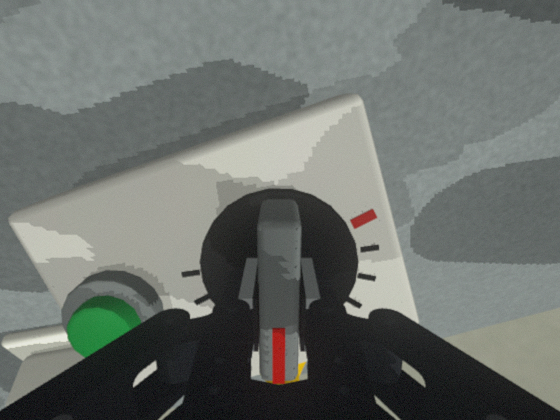

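The tool stands at 17.1° against about 17.5–18.3° for click six, so I'll release it to settle in the detent and back off.

>>> apply_moves(rows=[[[0, 0, 0, 0, 0, 0, 0.6], [0, 0, 0, 0, 0, 0, 0.3], [0, 0, 0, 0, 0, 0, 0.1], [0, 0, 0, 0, 0, 0, 0], [0, 0, 0, 0, 0, 0, 0], [0, 0, 0, 0, 0, 0, 0], [0, 0, 0, 0, 0, 0, 0], [0, 0, 0, 0, 0, 0, 0]]])

```text
time_s: 20.4
tool_pos: [601.1, 185.3, 89.3]
orientation: [0.391, 2.647, 0.115]
contact_force: [-0.3, 0.2, -0.7]
width: 42.6
```

>>> apply_moves(rows=[[[0, 0, 0, -0.3, 0, 0.6, 0], [0, 0, 0, -0.5, 0, 1.0, 0], [0, 0, 0, -0.8, 0, 1.6, 0], [0, 0, 0, -0.8, 0, 1.6, 0], [0, 0, 0, -0.8, 0, 1.6, 0], [0, 0, 0, -0.6, 0, 1.2, 0], [0, 0, 0, -0.2, 0, 0.4, 0], [0, 0, 0, 0, 0, 0, 0]]])

```text
time_s: 21.2
tool_pos: [561.3, 185.5, 170.6]
orientation: [0.39, 2.645, 0.116]
contact_force: [0.2, 0.5, -0.9]
width: 43.1
```

```bash
python3 - <<'E'
from fit import *
st=arm.get_state();print(st["tool_pos"],st["orientation"],st["width"],st["contact_force"])
im,d=arm.read_camera("wrist");cv2.imwrite("pics/w8.png",im);W=cloud("wrist",d,st)
reg=(abs(W[...,0]-610)<75)&(abs(W[...,1]-157)<95)&(W[...,2]>30)
fit(W,im,reg)
hs=cv2.cvtColor(im,cv2.COLOR_BGR2HSV)
g=(hs[...,0]>50)&(hs[...,0]<80)&(hs[...,1]>100)&(abs(W[...,0]-601)<30)&(abs(W[...,1]-98)<30)
w=W[g];print("green",len(w),w.min(0),w.max(0),np.median(w,0))
print([(q["pixel"],q["confidence"]) for q in arm.place_of("wrist","start_top")])
E
```

```text
[561.34332347 185.47220762 170.62790263] [0.39033911 2.64539393 0.1155543 ] 43.13055511587354 [ 0.20179891  0.50911261 -0.85434066]
n [-0.45371337 -0.01463551  0.89102748] tilt 26.997354764127653 yaw 1.8475589614957604 21464 0.702577223232021
face rect ((13.339115142822266, -5.673561096191406), (127.51964569091797, 178.521728515625), 1.6363896131515503)
face centre world [608.8 156.2  74.8]
bar 2574 ((12.624839782714844, 23.719167709350586), (16.029850006103516, 70.8004379272461), 71.63607025146484) [40.82859389 42.91108792 44.22100714]
bar centre at face [608.  185.6  74.8] grip pt +32: [593.5 185.1 103.3]
redptr [32.07854807 17.39402876] redtick [ 2.72229481 69.16582725]
pointer cw from up 18.16096283631081 -> dial deg 118.1609628363108
tick cw -102.2922620596314
green (25.28338050842285, -2.0436935424804688) 77.57463836669922 h 21.77797461861832 [609.6 159.5  99.6]
disc 5768 (6.784148693084717, -3.799762725830078) 65.77716827392578 [603.  158.1  71.8]
xs [8.91122927e-01 8.67361738e-19 4.53761975e-01] ys [-0.00664104  0.9998929   0.01304204]
green 1500 [586.64678484  82.89821421  79.62917954] [613.90080313 113.44732643 101.45809917] [599.4992777  100.17764605  93.12368234]
[([155.5, 256.2], 0.78)]
```

View pics/w8.png

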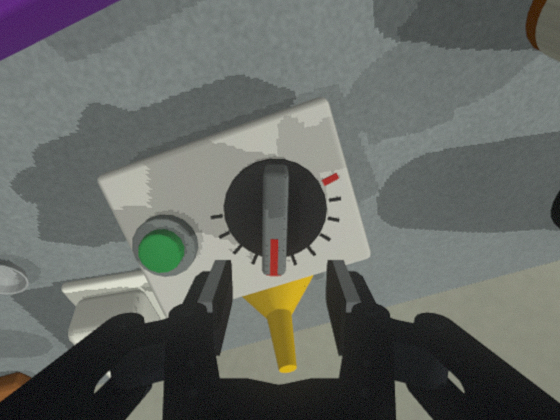

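The dial settled at click six (pointer−zero tick = 120.4°, five ticks counted between). Green button top ≈ (600.9,97.8,94.3), 22 mm above the face. Shutting the fingers and going to 40 mm above the button.

>>> apply_moves(rows=[[[0, 0, 0, 0, -0.7, 0, 0.3], [0, 0, 0, 0.3, -1.2, -0.5, 0.6], [0, 0, 0, 0.4, -1.5, -0.8, 1], [0, 0, 0, 0.4, -1.5, -0.8, 1], [0, 0, 0, 0.4, -1.5, -0.8, 1], [0, 0, 0, 0.4, -1.5, -0.8, 1], [0, 0, 0, 0.3, -0.9, -0.4, 1], [0, 0, 0, 0, 0, 0, 1]]])

```text
time_s: 22.1
tool_pos: [582.9, 95.5, 127.0]
orientation: [0.395, 2.649, 0.113]
contact_force: [-0.2, -0.3, 0.3]
width: 0.3
```

>>> apply_moves(rows=[[[0, 0, 0, 0, 0, 0, 1], [0, 0, 0, 0, 0, 0, 1], [0, 0, 0, 0, 0, 0, 1], [0, 0, 0, 0, 0, 0, 1], [0, 0, 0, 0, 0, 0, 1], [0, 0, 0, 0, 0, 0, 1], [0, 0, 0, 0, 0, 0, 1], [0, 0, 0, 0, 0, 0, 1]]])

```text
time_s: 22.9
tool_pos: [583.1, 97.3, 128.3]
orientation: [0.391, 2.647, 0.114]
contact_force: [0.2, -0.1, 0.1]
width: -0.2
```

```bash
python3 - <<'E'
from h import *
st=arm.get_state();print(st["tool_pos"],st["orientation"],st["width"],st["contact_force"])
n=np.array([-.4537,-.0146,.8910])
e=np.array([600.9,97.8,94.3])-st["tool_pos"];print("along -n",-e@n,"lateral",e-(e@n)*n)
im,d=arm.read_camera("wrist");cv2.imwrite("pics/w9.png",im)
E
```

```text
[583.12260014  97.3054586  128.31656296] [0.3906685  2.64728347 0.11448954] -0.241662407206701 [ 0.24132414 -0.10623069  0.06554032]
along -n 38.381584217321496 lateral [ 0.3636751  -0.06582973  0.18142858]
```

View pics/w9.png

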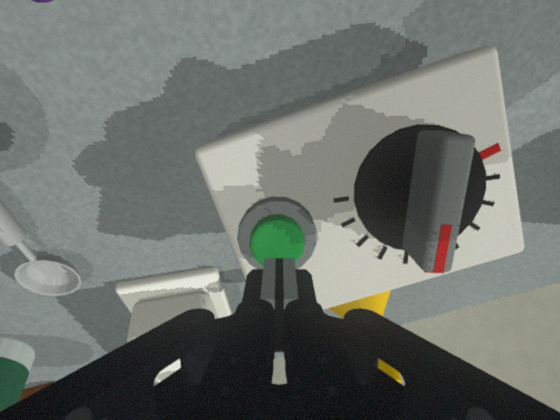

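The closed fingers point at the green button (277,240). Advancing 36 mm along the normal, then pressing in small steps.

>>> apply_moves(rows=[[[0, 0, 0, 0.2, 0, -0.4, 1], [0, 0, 0, 0.3, 0.02, -0.6, 1], [0, 0, 0, 0.4, 0.02, -0.8, 1], [0, 0, 0, 0.4, 0.01, -0.8, 1], [0, 0, 0, 0.2, 0, -0.4, 1], [0, 0, 0, 0.1, 0, -0.2, 1], [0, 0, 0, 0, 0, 0, 1], [0, 0, 0, 0, 0, 0, 1]]])

```text
time_s: 23.75
tool_pos: [599.1, 97.8, 96.3]
orientation: [0.391, 2.647, 0.114]
contact_force: [-0.7, 0.4, 0.2]
width: 0.3
```

>>> apply_moves(rows=[[[0, 0, 0, 0.1, 0, -0.2, 1], [0, 0, 0, 0.1, 0, -0.2, 1], [0, 0, 0, 0.1, 0, -0.2, 1], [0, 0, 0, 0, 0, 0, 1], [0, 0, 0, 0, 0, 0, 1], [0, 0, 0, 0, 0, 0, 1], [0, 0, 0, 0, 0, 0, 1], [0, 0, 0, 0, 0, 0, 1]]])

```text
time_s: 24.55
tool_pos: [602.5, 97.8, 90.6]
orientation: [0.391, 2.647, 0.115]
contact_force: [-0.5, 1.2, 4.0]
width: -0.0
```

>>> apply_moves(rows=[[[0, 0, 0, 0.1, 0, -0.2, 1], [0, 0, 0, 0.05, 0, -0.1, 1], [0, 0, 0, 0, 0, 0, 1], [0, 0, 0, 0, 0, 0, 1], [0, 0, 0, 0, 0, 0, 1], [0, 0, 0, 0, 0, 0, 1], [0, 0, 0, 0, 0, 0, 1], [0, 0, 0, 0, 0, 0, 1]]])

```text
time_s: 25.35
tool_pos: [603.4, 97.9, 88.9]
orientation: [0.39, 2.646, 0.115]
contact_force: [-14.3, 0.3, 24.5]
width: 0.1
```

The button is bottomed out (28 N along the normal, well past the 5 N spring). Retreating, then making final checks.

>>> apply_moves(rows=[[[0, 0, 0, -0.2, 0, 0.4, 1], [0, 0, 0, -0.5, 0, 1.0, 1], [0, 0, 0, -1, 0, 2, 1], [0, 0, 0, -1.5, 0, 3, 1], [0, 0, 0, -1.5, 0, 3, 1], [0, 0, 0, -1.5, 0, 3, 1], [0, 0, 0, -0.5, 0, 1, 1], [0, 0, 0, 0, 0, 0, 1]]])

```text
time_s: 26.15
tool_pos: [536.9, 97.8, 222.8]
orientation: [0.39, 2.645, 0.115]
contact_force: [0.0, 0.2, -0.1]
width: 0.0
```

>>> apply_moves(rows=[[[0, 0, 0, 0, 0, 0, 1], [0, 0, 0, 0, 0, 0, 1], [0, 0, 0, 0, 0, 0, 1], [0, 0, 0, 0, 0, 0, 1], [0, 0, 0, 0, 0, 0, 1], [0, 0, 0, 0, 0, 0, 1], [0, 0, 0, 0, 0, 0, 1], [0, 0, 0, 0, 0, 0, 1]]])

```text
time_s: 26.95
tool_pos: [536.7, 97.8, 221.3]
orientation: [0.391, 2.647, 0.114]
contact_force: [-0.6, 0.3, -0.3]
width: 0.2
```

```bash
python3 - <<'E'
from fit import *
st=arm.get_state();print(st["tool_pos"],st["contact_force"],st["joint_vel"].max())
im,d=arm.read_camera("wrist");W=cloud("wrist",d,st)
reg=(abs(W[...,0]-610)<75)&(abs(W[...,1]-157)<95)&(W[...,2]>30)
fit(W,im,reg)
hs=cv2.cvtColor(im,cv2.COLOR_BGR2HSV)
g=(hs[...,0]>50)&(hs[...,0]<80)&(hs[...,1]>100)&(abs(W[...,0]-601)<30)&(abs(W[...,1]-98)<30)
n=np.array([-.4537,-.0146,.8910]);print("button h",np.median((W[g]-[608.9,156,74.9])@n))
s,_=arm.read_camera("scene");a=cv2.resize(s[100:300,160:360],(560,560),interpolation=cv2.INTER_CUBIC)
cv2.imwrite("pics/f.png",a)
cv2.imwrite("pics/fw.png",im)
t,dt=arm.read_camera("top");Wt=cloud("top",dt);w=Wt[195:260,295:350].reshape(-1,3)
q=w[(w[:,2]>84)&(w[:,2]<95)];print("rim",q.min(0),q.max(0));q=w[w[:,2]>105];print("grip",len(q),q.min(0) if len(q) else 0,q.max(0) if len(q) else 0)
E
```

```text
[536.66087392  97.75397744 221.3074883 ] [-0.63574175  0.3178491  -0.29491499] 0.0012459622885010327
n [-0.45341477 -0.01475929  0.89117743] tilt 26.97842318237771 yaw 1.8643995574982448 15969 0.745372346924111
face rect ((2.3733901977539062, 0.9338607788085938), (127.18135833740234, 178.55247497558594), 1.5781829357147217)
face centre world [609.1 156.   75. ]
bar 1882 ((1.5800666809082031, 30.347108840942383), (16.516111373901367, 70.9119873046875), 71.5140609741211) [40.20761196 42.82847669 44.20568918]
bar centre at face [608.2 185.4  75. ] grip pt +32: [593.7 184.9 103.5]
redptr [20.65313218 24.17273778] redtick [-8.2712884  75.75593658]
pointer cw from up 18.454897299379482 -> dial deg 118.45489729937948
tick cw -102.2405190851385
green (3.1850132942199707, -56.729827880859375) 15.389577865600586 h 21.846759348767044 [600.3  98.   94.1]
disc 3556 (-5.064198017120361, -0.6274674534797668) 68.69026947021484 [602.4 154.4  71.6]
xs [8.91274509e-01 8.67361738e-19 4.53464166e-01] ys [-0.00669281  0.99989108  0.01315458]
button h 21.82606114992823
rim [ 434.29075865 -149.76810265   84.05693246] [524.09086845 -59.97781425  93.77067504]
grip 72 [ 465.00816512 -110.24012873  105.32189022] [498.82636685 -97.2337059  139.77137511]
```

View pics/f.png

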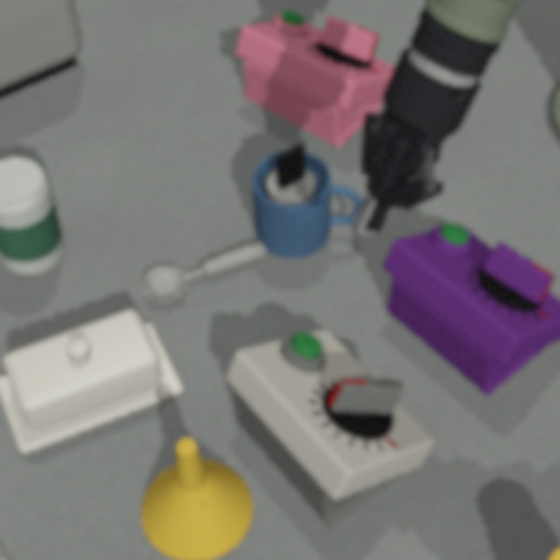

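View pics/fw.png

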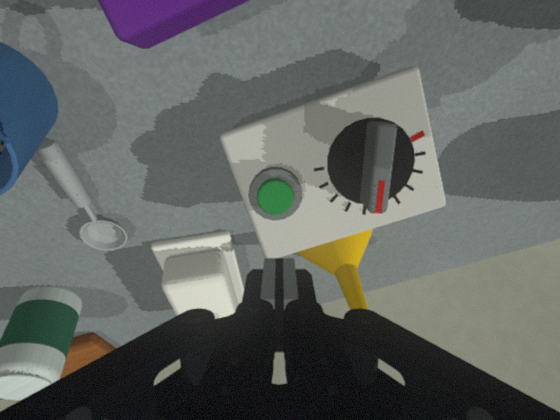

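The scene crop shows the infuser in the upright mug (290,190), the white timer's dial at six and its button up (307,347). The bystanders look unmoved. Handing in.

```bash
python3 -c "
from rig import arm
print(arm.hand_in(), arm.get_state()['time_s'])"
```

```text
the job is handed in; nothing more can be done
the job is handed in; nothing more can be done
```

The tea job is done and handed in at about 27 s of the 72 s allowed; the hand-in gives no verdict, but my last checks all agreed with the goal.

- **Infuser:** I lowered it into the blue mug until it touched the floor (about 8 N), let go and backed off. At the end its grip was within about 3 mm of the mug's axis and its top was about 135 mm high. The mug was upright and had not shifted.
- **Dial:** It started at click three. I turned the white timer's dial 60° clockwise and released it. The pointer then measured 120.4–120.7° from the red zero tick, so it rests at click six.
- **Start button:** I pressed it to the bottom (about 28 N along the face's normal). Its top then came back to 21.8 mm above the face, the same height as before the press.
- **Surroundings:** The pink and purple timers were left alone. The things that show in the last pictures look unmoved, but I judged that by eye. The robot ended clear of everything.

No check failed. The one discrepancy was a lateral error of about 5 mm when I first gripped the infuser. The jaws centred it, and it hung upright.

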